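Slide a tin under the spring flap of the dry box

TASK

Put away the little tin that stands between the low rails in front of the dry box's flap. Press the flap's long press bar down with one fingertip and, while that holds the flap up, push the tin along the rails and under the flap with the other fingertip until it is entirely behind the flap; then let go so that the flap springs fully shut after it. Only push the tin, never lift or tip it, and leave everything else on the counter where it is.

Things in the scene. Friction and masses are not known exactly. Their poses are not given: they have to be found in the camera images.
- drybox: Fixed wooden cabinet (125 deep, 150 wide, 113 high mm) with a throat and rails in front. Origin: on the counter, on the lane's centre line, in the closed flap's front face. x: level push direction into the box; y: left when looking in (press bar's side); z up. Sizes below are mm in this frame. The lane's floor is the counter. Rails: 6 high, inner faces y = +-20, x = -130 to 18.
- throat (a point): Middle of the throat's mouth on the counter, at x = 20. Throat walls: 40 high, inner faces y = +-20, outer +-32, from x = 20; open on top until x = 45, roofed from there. Cabinet front x = 75, lane's end wall x = 131.
- flap_pin (a point): The flap's pin, at x = 0, y = 28, z = 22, parallel to x. The flap is a steel plate, x = 0 to 4; shut it bars the lane from y = -15 to 11, z = 7 to 24. It swings up sideways in its own plane, so the tin cannot push it open. Fully up it stands on edge left of y = 4, top at z = 67: right of that the lane is free above the tin and a finger can follow the tin some mm past the flap.
- flap (a joint): Angle of the flap in rad: 0 shut, 1.45 fully up at its stop; it clears the tin from about 1.1. A spring shuts it; about 1 to 8 N down on the press bar, which is one piece with the flap, opens it.
- bar_end (a point): Top of the press bar's outer end. The bar is round, level, 14 thick, along x from -133 (here; the round end goes 7 farther) to 16. Flap shut: bar centre y = 45, z = 44 (top 51); fully pressed: y = 52, z = 8 (top 15). Press it anywhere; a fingertip can slide along it while holding it down. A crank plate joins it to the pin at x = 14 to 18.
- tin: Loose flat red tin with a brass lid and pale band, 60 long (its x axis) x 30 wide (y) x 28 high mm, about 0.12 kg; origin at the centre of its underside. It stands between the rails, roughly lengthwise, with its front end 15 to 40 mm short of the flap.
- spare_tin_a: Another tin of the same kind, left alone, outside the rails on the press bar side; origin at underside centre.
- spare_tin_b: Another tin of the same kind, left alone, outside the rails on the press bar side; origin at underside centre.
- weight: Brass scale weight, 32 diameter x 40 high mm, left alone; origin at underside centre.
- small_jar: Glass jar with a steel lid, 60 diameter x 85 high mm, left alone; origin at underside centre.
- tall_jar: Glass jar with a steel lid, 90 diameter x 140 high mm, left alone; origin at underside centre.
- scoop: Wooden spoon, 170 mm long, lying on the counter, left alone; origin within its length, on the counter.
- mug: White mug, 76 diameter x 85 high mm, left alone; origin at underside centre.

How it is judged (in metres and radians):
On the way, in this order (a step that is already met when the one before it is completed fails the run):
1. the flap is held up by a finger on its bar while the tin is still in front of it (value of joint flap above 1.05 rad and contact force between the fingers and drybox above 0.5 N and x of tin in the frame of drybox below -0.032 m), for 0.1 s.
2. the tin is pushed under the flap by one finger while the other still holds the flap up (value of joint flap above 1 rad and contact force between the fingers and drybox above 0.5 N and contact force between the fingers and tin above 0.1 N and x of tin in the frame of drybox between -0.025 and 0.045 m), for 0.05 s.
At the end, for the whole second after the job is handed in: The tin stands flat and at rest in the lane, wholly behind the flap (its centre at least 34 mm past the flap's front face along the lane and within 12 mm of the lane's centre line), and the flap is shut (within 0.08 rad) (x of tin in the frame of drybox between 0.034 and 0.105 m and y of tin in the frame of drybox between -0.012 and 0.012 m and value of joint flap below 0.08 rad and height (world z) of tin below 0.004 m and angle between tin's own z axis and vertical below 0.08 rad and linear speed of tin below 0.01 m/s); the robot touches nothing.
It fails at once if the tin is lifted or tipped (height (world z) of tin above 0.012 m or angle between tin's own z axis and vertical above 0.3 rad).
It fails at once if something else on the counter is moved by more than 20 mm or tipped (distance of any of spare_tin_a, spare_tin_b, weight, small_jar, tall_jar, scoop, mug from where it was at the start of the episode above 0.02 m or angle between any of spare_tin_a, spare_tin_b, weight, small_jar, tall_jar, mug's own z axis and vertical above 0.3 rad).
It also fails if it takes over 45 s, if anything falls off the work surface, if the arm or the gripper's body presses on something with over 40 N, if the wrist force passes 120 N, or if a joint passes its speed limit or range.

ROBOT

A 7-joint arm with a two-finger parallel gripper is mounted at the origin on the work surface. World frame = base frame: x ahead of the robot, y to its left, z up, the work surface at z = 0. Lengths are in mm, angles in rad, forces in N, time in s.
With the tool pointing down it reaches from about 400 to 875 mm from the base axis. Payload 4.4 kg.
Tool frame: the origin (TCP) lies between the finger pads; the fingertips stand ctrl.tip_reach ahead of it and the grasp point (between the pads) lies 8 mm behind it (ctrl.tip_reach is the distance from the TCP to the fingertips, in mm); z points along the fingers, y is the direction in which the jaws open and shut (so a half turn about z gives the same grasp; the last joint's range is limited). The gripper opens to 85 mm and grips with 20 to 120 N. Pads are 22 mm wide; open, the fingers measure 114 mm over their backs; the gripper's body (76 mm by 85 mm) begins 54 mm behind the grasp point. The pads swing forward as they close: fully open they stand 13 mm farther back than shut.
Start: joints at [1.239, 0.628, 0.038, 1.517, -0.027, 0.996, -0.02], TCP at [170.77, -627.18, 242.313] pointing down, gripper open.
Joint ranges: [-3.06, 3.06], [-0.37, 2.12], [-1.25, 1.32], [0.18, 2.47], [-1.1, 4.24], [0.23, 1.98], [-2.94, 2.94]. Speed limits (rad/s): [2.57, 2.57, 3.14, 3.14, 3.14, 3.14, 3.14].

INTERFACE

Orientations are given as [roll, pitch, yaw] about the fixed x, y, z axes, in that order (R = Rz(yaw) Ry(pitch) Rx(roll)).
In Python, from cell import status, viewer, order, ctrl gives the robot as it stands.
- The arm moves only by the tool play_rows, never from a script. Its argument "series" is a list of rows, each a list of 5 numbers: the shift along the tool's x, y, z in cm, then the turn about the tool's z in degrees, then the closure, from 0 (fully open) to 1 (shut). In form: [[x, y, z, yaw, gripper], ...]. A call has 1 to 8 rows; each row is the pose to reach, as a shift and turn from the pose commanded when the call began, along the tool's axes at that moment; what a row does not reach only later rows make up. A row lasts 1/10 s, in which the tool goes at most 50 mm and 8.59 degrees, less where a joint would pass 70% of its speed; a pose out of reach is approached as far as the arm can. A call with a gripper value outside its range is refused whole. The fingers move at their own pace and stop on an object; the grip force is fixed at half the most. Time passes only in rows, so rows that repeat a pose let the fingers close. It gives the time, the measured TCP pose, the force and the opening at its end, in the units of the state.
- status.read_state(): the state, without advancing time (a new reading comes with each control period).
- viewer.get_image(name): name is "scene" or "top" or "wrist"; returns a dict with "img" (420x560x3 uint8, red, green, blue), "vfov" (degrees; the focal length in pixels is half the picture's height over the tangent of half this angle, whatever the lens; pixels are square), "cx", "cy" (the principal point, pixels), "rvec" (rotation vector, rad) and "tvec" (3), from world to camera coordinates, as OpenCV has them; the wrist camera has in their place "tool_from_camera" (4x4, takes a point from camera to tool coordinates, whose origin is the TCP and whose axes are the flange's). Camera axes: x right, y down, z forward; pixel columns grow to the right and rows downward; lengths in mm; the calibration is good to about 2 mm. The wrist camera is an equidistant fisheye: a pixel r from the principal point sees the ray r / f radians off the axis. A picture is of the moment at which its call begins: read the wrist's pose just before it. There is no depth.
- order.finish_job(): hands the job in, once; it reports no verdict.
The state is a dict: "clock": time; "qpos": joint angles; "qd": joint speeds; "tau": joint torques, N m; "eef_pos": TCP position; "tool_rot": TCP orientation; "force": force on the tool from outside, world axes, zero at the start; "torque": the same for the moment, N m; "width": finger opening in mm.
Only numpy, scipy, OpenCV 4.12 (cv2) and the standard library are available. Lean on these libraries where they do the work, as an engineer would, in place of code of your own. Each camera call takes 0.05 s, during which the arm holds its last target. There are 200 camera calls.

## Working session

There is one attempt and no reset: what is moved stays moved. The work goes in short steps, Python scripts to look and compute and a tool call to move; the robot and the scene stay as the last step left them, time stands still between calls to the robot, and variables do not carry over. Pictures are saved under pics/ and viewed, about 8 in all and at most 12, crops included, and the job is handed in when it is done.

Besides the shell and the picture viewer there is one more tool, called after "Request:" as name(argument=value, ...), one argument or row to a line, values as JSON. play_rows: Moves the arm, as the interface text tells. Its arguments: {"type":"object","properties":{"series":{"type":"array","items":{"type":"array","items":{"type":"number"}}}},"required":["series"]}

```bash
mkdir -p pics; ls; cat > h.py <<'E'
import numpy as np, cv2
from cell import status, viewer, order, ctrl
def grab(n,fn):
    d=viewer.get_image(n); cv2.imwrite(f'pics/{fn}.png',d['img'][:,:,::-1]); return d
def ray(d,u,v):
    h=d['img'].shape[0]; f=h/2/np.tan(np.radians(d['vfov'])/2)
    R=cv2.Rodrigues(np.array(d['rvec'],float))[0]; t=np.array(d['tvec'],float).ravel()
    return -R.T@t, R.T@np.array([(u-d['cx'])/f,(v-d['cy'])/f,1])
def plane(d,u,v,z):
    c,r=ray(d,u,v); return c+r*(z-c[2])/r[2]
def proj(d,P):
    h=d['img'].shape[0]; f=h/2/np.tan(np.radians(d['vfov'])/2)
    R=cv2.Rodrigues(np.array(d['rvec'],float))[0]; p=R@np.array(P,float)+np.array(d['tvec'],float).ravel()
    return d['cx']+f*p[0]/p[2], d['cy']+f*p[1]/p[2]
E
python3 - <<'E'
from h import *
import pickle
print(status.read_state(), ctrl.tip_reach)
D={}
for n in ['scene','top']:
    d=grab(n,n); D[n]=d; print(n,d['vfov'],d['cx'],d['cy'],d['rvec'],d['tvec'],ray(d,0,0)[0])
pickle.dump(D,open('D.pkl','wb'))
cv2.imwrite('pics/st.png',cv2.resize(np.vstack([D['top']['img'],D['scene']['img']])[:,:,::-1],None,fx=.7,fy=.7))
E
```

```text
pics
{'clock': 0.0, 'qpos': array([ 1.23917393,  0.62935322,  0.03846208,  1.51837118, -0.02699905,
        0.99626361, -0.01998704]), 'qd': array([-1.21873884e-03,  9.10647802e-04, -5.22980443e-05,  1.03719966e-03,
        1.57588180e-04, -2.26139855e-03,  2.06862127e-04]), 'tau': array([ 3.16565083e-04, -5.63387489e+01,  1.22654099e+00, -1.93441415e+01,
        1.11181301e-02,  1.03846935e-02,  3.24771395e-05]), 'eef_pos': array([ 170.61733966, -626.59140554,  241.3838094 ]), 'tool_rot': array([-3.13971628e+00,  3.76285951e-05,  2.65819550e-01]), 'force': array([0.51694132, 1.08825374, 0.13819332]), 'torque': array([-0.02673111, -0.00335265, -0.04017959]), 'width': 85.67718343458631} 11.0
scene 49.66676515742847 284.9494093661645 205.68019767788985 [ 1.71450809  1.59374841 -0.77793163] [ -18.53708448 -232.2257426  1648.48091684] [1450.36130423 -107.92881487  810.287116  ]
top 50.18737321532335 285.8317534526511 207.4085311973184 [ 2.15052073 -2.20801112  0.07429086] [  -2.58726547  455.0253264  1222.47280411] [ 361.27677001  -22.37896606 1253.18505247]
```

View pics/top.png

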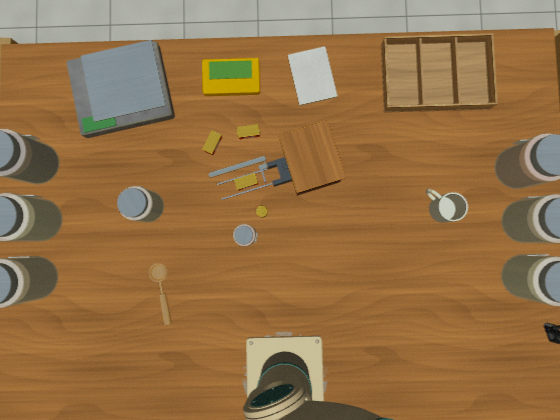

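View pics/scene.png

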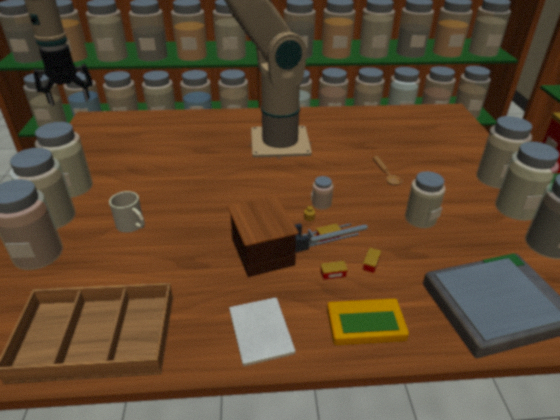

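The top view shows the box at about (311,157), with the lane opening left. The red tin is at about (245,181), the press bar runs (210,174)-(265,160) on the far side, the rails lie below it, the weight is at (261,211) and the small jar at (244,235). I'll enlarge this area.

```bash
python3 - <<'E'
from h import *
import pickle
D=pickle.load(open('D.pkl','rb')); d=D['top']
c=d['img'][115:255,195:355]
cv2.imwrite('pics/c.png',cv2.resize(c[:,:,::-1],None,fx=5,fy=4.285 if 0 else 5,interpolation=cv2.INTER_CUBIC)[:600])
for n,u,v,z in [('barL',210,174,51),('barR',265,160,51),('tin',245,181,28),('weight',261,211,40),('sj',244,235,85),('a',248,131,28),('b',212,142,28)]: print(n,plane(d,u,v,z).round(1))
E
```

```text
barL [548.4 188.1  51. ]
barR [582.6  38.3  51. ]
tin [529.9  95.9  28. ]
weight [445.1  52.9  40. ]
sj [380.6  95.7  85. ]
a [669.6  84.8  28. ]
b [641.4 185.4  28. ]
```

View pics/c.png

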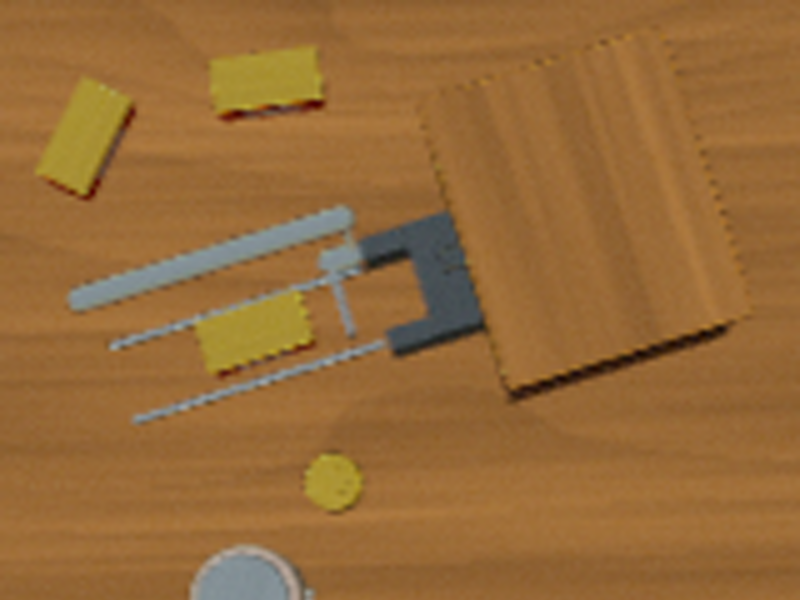

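```bash
cat > fit.py <<'E'
from h import *
import pickle
from scipy.optimize import least_squares
D=pickle.load(open('D.pkl','rb')); d=D['top']
C=[((-140,45,44),(68,300)),((23,45,44),(354,214)),((-130,21.5,6),(110,346)),((-130,-21.5,6),(135,421)),((18,-21.5,6),(385,343)),
((75,75,113),(418,100)),((75,-75,113),(510,393)),((200,-75,113),(748,315)),((200,75,113),(665,30)),((20,-32,40),(393,354)),((20,32,40),(356,241))]
B=np.array([c[0] for c in C],float); U=np.array([c[1] for c in C])/5+[195,115]-0.4
def W(p,b):
    c,s=np.cos(p[2]),np.sin(p[2]); b=np.atleast_2d(b); return np.c_[p[0]+c*b[:,0]-s*b[:,1],p[1]+s*b[:,0]+c*b[:,1],b[:,2]]
res=lambda p:np.array([proj(d,w) for w in W(p,B)])-U
r=least_squares(lambda p:res(p).ravel(),[560,40,-1.35],loss='soft_l1')
p=r.x
if __name__=='__main__':
    print(p,np.degrees(p[2])); print(res(p).round(1).tolist())
    inv=lambda w:(np.array([[np.cos(p[2]),np.sin(p[2])],[-np.sin(p[2]),np.cos(p[2])]])@(w[:2]-p[:2])).round(1)
    for u in [(195,323),(302,290),(312,338),(216,376)]: print('tin lid corner',inv(plane(d,u[0]/5+194.6,u[1]/5+114.6,28)))
    for n,u,z in [('weight',(333,482),40),('a',(267,80),28),('b',(85,138),28)]: print(n,inv(plane(d,u[0]/5+194.6,u[1]/5+114.6,z)))
E
python3 fit.py
```

```text
[540.79635569  46.89355648  -1.30264954] -74.6363207270302
[[0.2, 0.3], [0.3, 0.3], [-0.0, 0.0], [-0.8, -0.4], [-0.1, -0.0], [2.0, 1.3], [0.6, -2.0], [-0.3, -0.5], [-1.1, 1.4], [-0.4, -0.4], [0.3, -0.1]]
tin lid corner [-78.8  16.4]
tin lid corner [-17.1  16.8]
tin lid corner [-19.4 -10.3]
tin lid corner [-76.  -15.1]
weight [-30.6 -90.9]
a [ -2.2 135.3]
b [-108.1  133.4]
```

```bash
cat > go.py <<'E'
from fit import *
from scipy.spatial.transform import Rotation as Ro
import sys
def go(bx,by,ztip,yawoff=0,reach=None):
    "tool delta (cm, deg) to put TCP at box (bx,by), z; yawoff deg extra about world z from aligned"
    s=status.read_state(); R=Ro.from_euler('xyz',s['tool_rot']).as_matrix()
    t=W(p,(bx,by,ztip))[0]; dl=R.T@(t-s['eef_pos'])/10
    tx=R[:,0]; want=p[2]+np.pi+np.radians(yawoff); dy=np.degrees((want-np.arctan2(tx[1],tx[0])+np.pi)%(2*np.pi)-np.pi)
    c,sn=np.cos(p[2]),np.sin(p[2]); e=s['eef_pos'][:2]-p[:2]
    print('t',round(s['clock'],2),'box pos',np.round([c*e[0]+sn*e[1],-sn*e[0]+c*e[1],s['eef_pos'][2]],1),'w',round(s['width'],1),'F',s['force'].round(1),'q',s['qpos'].round(2),'reach',ctrl.tip_reach)
    print('rpy',s['tool_rot'].round(3),'delta cm',dl.round(2),'tool-z turn deg',round(-dy,1))
if __name__=='__main__': go(*map(float,sys.argv[1:]))
E
python3 go.py -97 23.5 200
```

```text
t 0.1 box pos [ 551.4 -535.4  241.5] w 85.5 F [-0.9  0.2  0. ] q [ 1.24  0.63  0.04  1.52 -0.03  1.   -0.02] reach 11.0
rpy [-3.14   0.     0.266] delta cm [ 55.74 -64.96   4.26] tool-z turn deg -90.1
```

Request:
play_rows(
  series=[
    [55.7,-65,0,-90,0.5],
    [55.7,-65,0,-90,0.5],
    [55.7,-65,0,-90,0.5],
    [55.7,-65,0,-90,0.5],
    [55.7,-65,0,-90,0.5],
    [55.7,-65,0,-90,0.5],
    [55.7,-65,0,-90,0.5],
    [55.7,-65,0,-90,0.5],
  ],
)

```text
clock: 0.9
eef_pos: [342.5, -263.9, 242.3]
tool_rot: [3.141, 0.0, 1.472]
force: [1.0, -0.1, -0.2]
width: 42.7
```

```bash
python3 go.py -97 23.5 200
```

```text
t 0.9 box pos [ 247.1 -273.6  242.3] w 42.7 F [ 1.  -0.1 -0.2] q [ 0.85  0.34 -0.34  2.08  0.16  0.74  0.31] reach 11.0
rpy [3.141 0.    1.472] delta cm [42.79 15.37  4.23] tool-z turn deg -21.0
```

Request:
play_rows(
  series=[
    [42.8,15.4,0,-21,0.5],
    [42.8,15.4,0,-21,0.5],
    [42.8,15.4,0,-21,0.5],
    [42.8,15.4,0,-21,0.5],
    [42.8,15.4,0,-21,0.5],
    [42.8,15.4,0,-21,0.5],
    [42.8,15.4,4,-21,0.5],
    [42.8,15.4,4,-21,0.5],
  ],
)

```text
clock: 1.7
eef_pos: [515.6, 93.3, 217.0]
tool_rot: [3.141, 0.001, 1.832]
force: [0.4, -1.1, 0.7]
width: 42.4
```

```bash
python3 go.py -97 23.5 130
```

```text
t 1.7 box pos [-51.4 -12.  217. ] w 42.4 F [ 0.4 -1.1  0.7] q [ 0.08  0.51 -0.45  1.89  0.3   0.81 -0.28] reach 11.0
rpy [3.141e+00 1.000e-03 1.832e+00] delta cm [4.59 3.51 8.7 ] tool-z turn deg -0.4
```

Request:
play_rows(
  series=[
    [4.6,3.5,4,0,0.5],
    [4.6,3.5,8.7,0,0.5],
    [4.6,3.5,8.7,0,0.5],
    [4.6,3.5,8.7,0,0.5],
  ],
)

```text
clock: 2.1
eef_pos: [535.1, 144.4, 128.4]
tool_rot: [-3.136, 0.001, 1.833]
force: [0.4, -0.2, -0.0]
width: 42.6
```

```bash
python3 - <<'E'
from go import *
go(-97,23.5,130)
d=grab('wrist','w1'); print(d['tool_from_camera'],d['vfov'],d['cx'],d['cy'])
E
```

```text
t 2.1 box pos [-95.5  20.3 128.4] w 42.6 F [ 0.4 -0.2 -0. ] q [-0.07  0.67 -0.38  1.88  0.39  0.67 -0.42] reach 11.0
rpy [-3.136e+00  1.000e-03  1.833e+00] delta cm [ 0.15  0.31 -0.16] tool-z turn deg -0.3
[[ 6.41431859e-04 -9.56627842e-01 -2.91312136e-01  7.61415332e+01]
 [ 9.99999549e-01  4.09676722e-04  8.56550006e-04  1.21181137e-01]
 [-7.00055783e-04 -2.91312554e-01  9.56627674e-01 -1.31133715e+02]
 [ 0.00000000e+00  0.00000000e+00  0.00000000e+00  1.00000000e+00]] 65.70646984690485 274.6427291481322 204.72846803528387
```

View pics/w1.png

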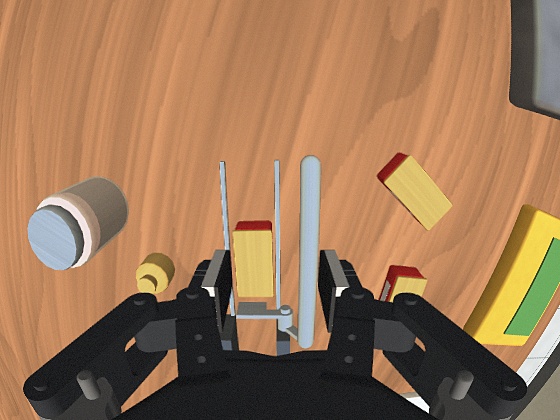

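The wrist view shows the tin at (253,260) between the rails. Its rear face is at row 222-231, the rail ends are at (222,161) and (277,161), and the bar runs from (310,156) to (305,345). The fingertips are at (218,252) and (335,252), with the space between them free of links. I'll cross-check the frame with this view.

```bash
cat >> h.py <<'E'
def wpt(d,s,u,v,z):
    from scipy.spatial.transform import Rotation as Ro
    f=210/np.tan(np.radians(d['vfov'])/2); a=np.array([u-d['cx'],v-d['cy']]); r=np.hypot(*a); th=r/f
    T=np.array(d['tool_from_camera']); c=np.r_[a/r*np.sin(th),np.cos(th)]
    R=Ro.from_euler('xyz',s['tool_rot']).as_matrix(); o=s['eef_pos']+R@T[:3,3]; k=R@T[:3,:3]@c
    return o+k*(z-o[2])/k[2]
E
python3 - <<'E'
from go import *
s=status.read_state(); d=viewer.get_image('wrist')
c,sn=np.cos(p[2]),np.sin(p[2])
print(s['eef_pos'])
for n,u,v,z in [('railend y-21 x-130',222,161,6),('railend y+21',277,161,6),('bar tip -140,45',310,156,44),('bar near 45',305,335,51),('tin lid rear L',235,232,28),('tin lid rear R',271,230,28),('lid front',271,297,28),('tipL',218,250,s['eef_pos'][2]-5),('tipR',335,250,s['eef_pos'][2]-5)]:
    e=wpt(d,s,u,v,z)[:2]-p[:2]; print(n,np.round([c*e[0]+sn*e[1],-sn*e[0]+c*e[1]],1))
E
```

```text
[536.31907962 143.97069516 130.17500882]
railend y-21 x-130 [-129.9  -20.4]
railend y+21 [-129.3   23.6]
bar tip -140,45 [-138.9   45.7]
bar near 45 [ 5.5 45.9]
tin lid rear L [-77.9  -9.3]
tin lid rear R [-79.5  18.6]
lid front [-18.2  17.9]
tipL [-107.6   -4.6]
tipR [-107.3   49.8]
```

```bash
python3 go.py -98 25 70
```

```text
t 2.2 box pos [-94.4  22.2 131.3] w 42.9 F [-0.1 -0.5  1. ] q [-0.06  0.67 -0.39  1.88  0.39  0.67 -0.42] reach 11.0
rpy [3.141e+00 1.000e-03 1.831e+00] delta cm [0.36 0.27 6.13] tool-z turn deg -0.5
```

Request:
play_rows(
  series=[
    [0.35,0.25,3,-0.5,0.5],
    [0.35,0.25,6,-0.5,0.5],
    [0.35,0.25,6,-0.5,0.5],
    [0.35,0.25,6,-0.5,0.5],
    [0.35,0.25,6,-0.5,0.5],
    [0.35,0.25,6,-0.5,0.5],
  ],
)

```text
clock: 2.8
eef_pos: [539.6, 149.0, 72.2]
tool_rot: [3.138, 0.0, 1.84]
force: [-0.4, -0.1, 0.2]
width: 42.8
```

```bash
python3 go.py -98 25 30
```

```text
t 2.8 box pos [-98.8  25.9  72.2] w 42.8 F [-0.4 -0.1  0.2] q [-0.11  0.76 -0.33  1.9   0.45  0.55 -0.47] reach 11.0
rpy [3.138 0.    1.84 ] delta cm [-0.08 -0.1   4.22] tool-z turn deg 0.1
```

Request:
play_rows(
  series=[
    [0,0,1,0,0.5],
    [0,0,2,0,0.5],
    [0,0,2.8,0,0.5],
    [0,0,3.4,0,0.5],
    [0,0,3.8,0,0.5],
    [0,0,3.8,0,0.5],
  ],
)

```text
clock: 3.4
eef_pos: [552.0, 153.2, 35.5]
tool_rot: [3.114, -0.004, 1.84]
force: [19.1, 2.0, 3.7]
width: 42.8
```

```bash
python3 - <<'E'
from go import *
go(-98,25,28)
d=grab('wrist','w2')
E
```

```text
t 3.4 box pos [-99.5  39.   35.5] w 42.8 F [19.1  2.   3.7] q [-0.14  0.82 -0.29  1.9   0.48  0.46 -0.5 ] reach 11.0
rpy [ 3.114 -0.004  1.84 ] delta cm [-0.15 -1.42  0.71] tool-z turn deg 0.1
```

View pics/w2.png

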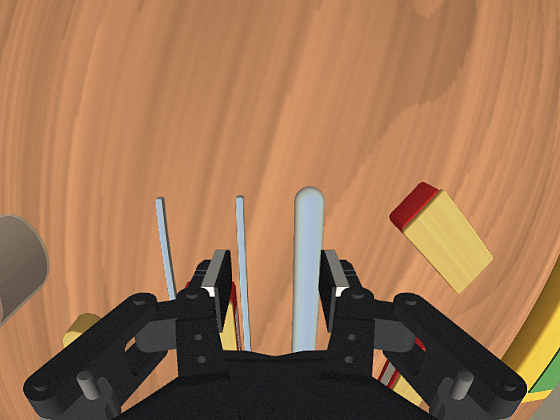

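The presser slipped off outside the bar: the bar is at (308,270), inside the right pad, and the side force is 19 N. I'll raise, shift inward, and follow the bar's arc on the way down.

Request:
play_rows(
  series=[
    [0,0,-1.5,0,0.5],
    [0,0,-3,0,0.5],
    [0,0,-4.5,0,0.5],
    [0,-0.8,-4.5,0,0.5],
    [0,-0.8,-4.5,0,0.5],
    [0,-0.8,-4.5,0,0.5],
  ],
)

```text
clock: 4.05
eef_pos: [529.6, 146.5, 76.3]
tool_rot: [-3.14, 0.0, 1.841]
force: [0.2, -0.4, -0.4]
width: 42.7
```

```bash
python3 - <<'E'
from go import *
go(-98,18,65)
s=status.read_state(); d=grab('wrist','w3')
c,sn=np.cos(p[2]),np.sin(p[2])
h=cv2.cvtColor(d['img'],cv2.COLOR_RGB2HSV)
E
```

```text
t 4.05 box pos [-99.   15.6  76.3] w 42.7 F [ 0.2 -0.4 -0.4] q [-0.11  0.75 -0.33  1.92  0.45  0.54 -0.47] reach 11.0
rpy [-3.14   0.     1.841] delta cm [-0.1   0.24  1.13] tool-z turn deg 0.1
```

View pics/w3.png

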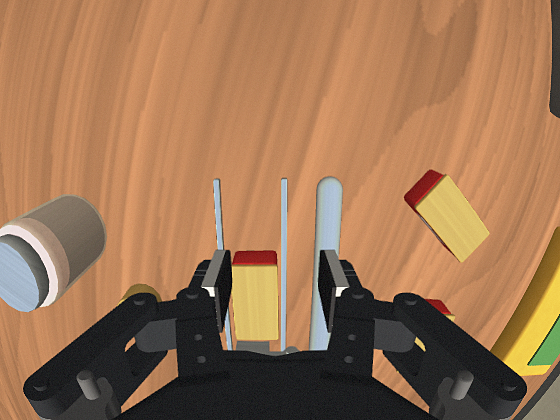

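Request:
play_rows(
  series=[
    [0,0,1,0,0.5],
    [0,0,1,0,0.5],
    [0,0,1,0,0.5],
    [0,0,1,0,0.5],
  ],
)

```text
clock: 4.5
eef_pos: [530.6, 147.0, 67.1]
tool_rot: [-3.141, -0.0, 1.841]
force: [0.7, 0.1, -0.1]
width: 43.0
```

```bash
python3 go.py -98 18 62
```

```text
t 4.5 box pos [-99.2  16.7  67.1] w 43.0 F [ 0.7  0.1 -0.1] q [-0.11  0.76 -0.32  1.93  0.45  0.52 -0.48] reach 11.0
rpy [-3.141 -0.     1.841] delta cm [-0.12  0.13  0.51] tool-z turn deg 0.1
```

Request:
play_rows(
  series=[
    [0,0,0.5,0,0.5],
    [0,0.2,0.8,0,0.5],
    [0,0.45,1.1,0,0.5],
    [0,0.7,1.5,0,0.5],
    [0,0.85,1.8,0,0.5],
    [0,0.9,2.2,0,0.5],
    [0,0.95,2.5,0,0.5],
    [0,0.95,2.5,0,0.5],
  ],
)

```text
clock: 5.3
eef_pos: [538.1, 148.9, 41.3]
tool_rot: [-3.138, 0.0, 1.841]
force: [-0.1, -0.0, 1.7]
width: 43.1
```

```bash
python3 go.py -98 26 35
```

```text
t 5.3 box pos [-99.1  24.4  41.3] w 43.1 F [-0.1 -0.   1.7] q [-0.13  0.81 -0.3   1.91  0.47  0.49 -0.49] reach 11.0
rpy [-3.138  0.     1.841] delta cm [-0.11  0.16  0.63] tool-z turn deg 0.1
```

Request:
play_rows(
  series=[
    [0,0.05,0.3,0,0.5],
    [0,0.05,0.6,0,0.5],
    [0,0,0.9,0,0.5],
    [0,-0.05,1.1,0,0.5],
    [0,-0.1,1.3,0,0.5],
    [0,-0.1,1.3,0,0.5],
    [0,-0.1,1.3,0,0.5],
  ],
)

```text
clock: 6.0
eef_pos: [538.8, 149.2, 29.4]
tool_rot: [3.142, 0.0, 1.841]
force: [0.6, 0.5, 1.9]
width: 43.1
```

```bash
python3 - <<'E'
from go import *
go(-98,24,26)
d=grab('wrist','w4'); e=grab('scene','s4')
cv2.imwrite('pics/m4.png',np.hstack([d['img'][150:400,120:460],cv2.resize(e['img'][180:305,220:390],None,fx=2,fy=2,interpolation=2)])[:,:,::-1])
E
```

```text
t 6.0 box pos [-99.1  25.2  29.4] w 43.1 F [0.6 0.5 1.9] q [-0.14  0.83 -0.29  1.91  0.48  0.46 -0.5 ] reach 11.0
rpy [3.142 0.    1.841] delta cm [-0.11 -0.12  0.34] tool-z turn deg 0.1
```

View pics/m4.png

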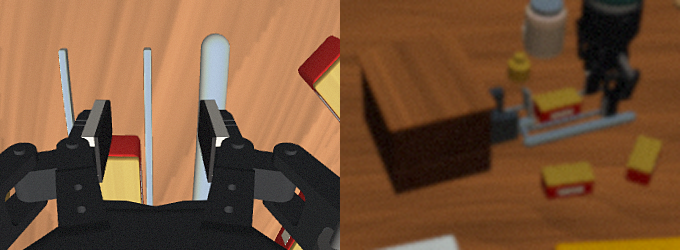

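The bar is held under the right pad and the flap stands up beside the throat in the scene crop. The pusher overlaps the tin's rear end. Next I press slightly deeper and start pushing.

Request:
play_rows(
  series=[
    [0,0,0.2,0,0.5],
    [0,0,0.3,0,0.5],
    [-0.7,0,0.3,0,0.5],
    [-1.4,0,0.3,0,0.5],
    [-2.1,0,0.3,0,0.5],
    [-2.8,0,0.3,0,0.5],
    [-3.5,0,0.3,0,0.5],
    [-3.5,0,0.3,0,0.5],
  ],
)

```text
clock: 6.9
eef_pos: [548.6, 113.2, 26.3]
tool_rot: [-3.141, 0.001, 1.839]
force: [0.1, -1.0, 2.4]
width: 42.5
```

```bash
python3 - <<'E'
from go import *
go(-98,24,26)
d=grab('wrist','w5'); e=grab('scene','s5')
cv2.imwrite('pics/m5.png',np.hstack([d['img'][150:400,120:460],cv2.resize(e['img'][180:305,220:390],None,fx=2,fy=2,interpolation=2)])[:,:,::-1])
E
```

```text
t 6.9 box pos [-61.9  25.1  26.3] w 42.5 F [ 0.1 -1.   2.4] q [-0.07  0.84 -0.29  1.91  0.5   0.46 -0.45] reach 11.0
rpy [-3.141e+00  1.000e-03  1.839e+00] delta cm [ 3.61 -0.11  0.02] tool-z turn deg -0.0
```

View pics/m5.png

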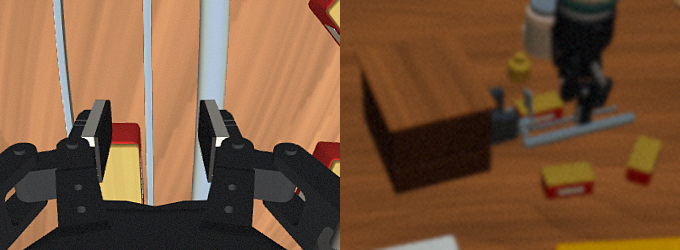

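The tin's front is passing under the flap and the bar is still held. I'll keep pushing and ease slightly to the right.

Request:
play_rows(
  series=[
    [-0.7,0,0,0,0.5],
    [-1.4,0,0,0,0.5],
    [-2.1,-0.05,0,0,0.5],
    [-2.8,-0.1,0,0,0.5],
    [-3.5,-0.15,0,0,0.5],
    [-4.2,-0.15,0,0,0.5],
    [-4.2,-0.15,0,0,0.5],
  ],
)

```text
clock: 7.7
eef_pos: [557.9, 72.5, 26.2]
tool_rot: [-3.141, 0.001, 1.839]
force: [-0.9, -1.0, 1.2]
width: 42.3
```

```bash
python3 go.py 0 23.5 26
```

```text
t 7.7 box pos [-20.1  23.3  26.2] w 42.3 F [-0.9 -1.   1.2] q [ 0.01  0.84 -0.3   1.9   0.51  0.47 -0.39] reach 11.0
rpy [-3.141e+00  1.000e-03  1.839e+00] delta cm [-2.01  0.02  0.02] tool-z turn deg 0.0
```

Request:
play_rows(
  series=[
    [-0.5,0,0,0,0.5],
    [-1,0,0,0,0.5],
    [-1.5,0,0,0,0.5],
    [-1.9,0,0,0,0.5],
    [-2.2,0,0,0,0.5],
    [-2.2,0,0,0,0.5],
  ],
)

```text
clock: 8.3
eef_pos: [564.0, 52.4, 26.3]
tool_rot: [-3.142, 0.001, 1.84]
force: [-0.4, -0.1, 2.2]
width: 42.4
```

```bash
python3 - <<'E'
from go import *
go(0,23.5,26)
d=grab('wrist','w6'); e=grab('scene','s6')
cv2.imwrite('pics/m6.png',np.hstack([d['img'][150:400,120:460],cv2.resize(e['img'][180:305,220:390],None,fx=2,fy=2,interpolation=2)])[:,:,::-1])
E
```

```text
t 8.3 box pos [ 0.9 23.8 26.3] w 42.4 F [-0.4 -0.1  2.2] q [ 0.05  0.84 -0.31  1.89  0.51  0.48 -0.35] reach 11.0
rpy [-3.142e+00  1.000e-03  1.840e+00] delta cm [ 0.09 -0.03  0.03] tool-z turn deg 0.1
```

View pics/m6.png

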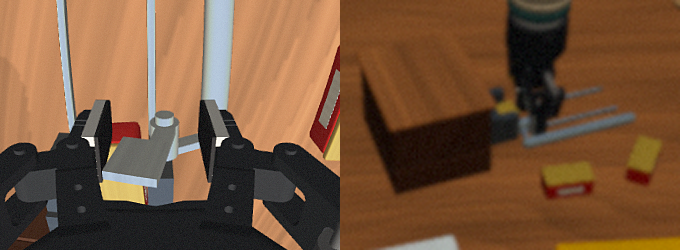

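```bash
python3 - <<'E'
from go import *
s=status.read_state(); d=viewer.get_image('wrist'); c,sn=np.cos(p[2]),np.sin(p[2])
h=cv2.cvtColor(d['img'],cv2.COLOR_RGB2HSV)
m=((h[...,0]<8)|(h[...,0]>172))&(h[...,1]>150)&(h[...,2]>60); m[:,:225]=0;m[:,300:]=0
ys,xs=np.nonzero(m)
for u in range(232,262,6):
    r=ys[xs==u]
    if len(r):
        for v,z in ((r.min(),1),(r.max()+1,24)):
            e=wpt(d,s,u,v,z)[:2]-p[:2]; print(u,v,z,np.round([c*e[0]+sn*e[1],-sn*e[0]+c*e[1]],1))
E
```

```text
232 273 1 [11.6  0.7]
232 293 24 [10.   3.5]
238 273 1 [11.5  4.1]
238 293 24 [9.9 6.4]
244 272 1 [10.8  7.4]
244 287 24 [6.4 9.5]
250 272 1 [10.8 10.7]
250 287 24 [ 6.4 12.4]
256 272 1 [10.8 14. ]
256 288 24 [ 6.9 15.2]
```

The tin's rear is at about x = 10 mm, wholly past the flap at 4 mm. I'll draw back along the bar while it stays pressed, then rise along the arc.

Request:
play_rows(
  series=[
    [1,0,0,0,0.5],
    [2,0.05,0,0,0.5],
    [3,0.1,0,0,0.5],
    [4,0.1,0,0,0.5],
    [5,0.1,0,0,0.5],
    [6,0.1,0,0,0.5],
    [6,0.1,0,0,0.5],
  ],
)

```text
clock: 9.15
eef_pos: [548.1, 114.5, 26.5]
tool_rot: [3.141, -0.002, 1.844]
force: [-0.8, 0.8, 2.8]
width: 42.3
```

Request:
play_rows(
  series=[
    [0,0.2,-0.6,0,0.5],
    [0,0.3,-1.2,0,0.5],
    [0,0.2,-1.8,0,0.5],
    [0,0,-2.4,0,0.5],
    [0,-0.3,-3,0,0.5],
    [0,-0.7,-3.5,0,0.5],
    [0,-0.8,-4.5,0,0.5],
    [0,-0.8,-7,0,0.5],
  ],
)

```text
clock: 9.95
eef_pos: [539.3, 108.7, 95.7]
tool_rot: [-3.138, 0.0, 1.841]
force: [0.3, -0.8, 0.0]
width: 42.6
```

Request:
play_rows(
  series=[
    [3,0,-4,0,0.5],
    [5,0,-8,0,0.5],
    [5,0,-8,0,0.5],
    [5,0,-8,0,0.5],
  ],
)

```text
clock: 10.35
eef_pos: [528.1, 157.9, 177.7]
tool_rot: [3.139, 0.0, 1.842]
force: [0.2, -0.9, 0.7]
width: 42.5
```

```bash
python3 - <<'E'
from go import *
go(0,23.5,26)
s=status.read_state(); d=grab('wrist','w7')
e=grab('top','t7')
cv2.imwrite('pics/m7.png',np.hstack([d['img'][100:400,120:460],cv2.resize(e['img'][115:215,195:345],None,fx=3,fy=3,interpolation=2)])[:,:,::-1])
E
```

```text
t 10.35 box pos [-110.4   17.1  177.7] w 42.5 F [ 0.2 -0.9  0.7] q [-0.06  0.6  -0.43  1.86  0.35  0.76 -0.41] reach 11.0
rpy [3.139 0.    1.842] delta cm [-11.04   0.56  15.18] tool-z turn deg 0.2
```

View pics/m7.png

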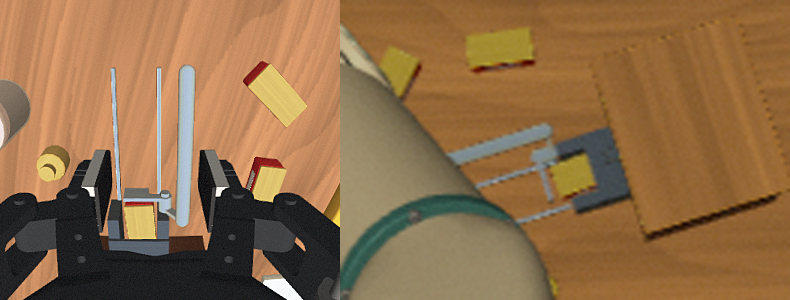

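The flap is down across the lane at (147,195) and the bar is back up. The tin is behind the flap at (140,220). One last numeric check, then I hand in.

```bash
python3 - <<'E'
from go import *
s=status.read_state(); d=viewer.get_image('wrist'); e=viewer.get_image('top'); c,sn=np.cos(p[2]),np.sin(p[2])
b=lambda w:np.round([c*(w-p[:2])[0]+sn*(w-p[:2])[1],-sn*(w-p[:2])[0]+c*(w-p[:2])[1]],1)
for n,u,v,z in [('lidrear',242,302,28),('lidrear',273,302,28),('bar mid',307,240,51),('bar tip',306,165,44)]: print(n,b(wpt(d,s,u,v,z)[:2]))
for n,u,v in [('rear L',553,163),('rear R',562,197)]: print('top',n,b(plane(e,(u-340)/3+194.7,v/3+114.7,28)[:2]))
x=[ (545,128)]; print('top bar right end (shut: 23,45)',b(plane(e,(552-340)/3+194.7,130/3+114.7,44)[:2]))
print(s['force'].round(1))
order.finish_job()
E
```

```text
lidrear [  4.2 -17.3]
lidrear [ 3.8 14.4]
bar mid [-75.5  43.7]
bar tip [-139.    41.6]
top rear L [14.  17.7]
top rear R [ 12.9 -14.9]
top bar right end (shut: 23,45) [21.9 44.3]
[-0.2 -0.4  0. ]
the job is handed in; nothing more can be done
```

The tin is behind the flap, the flap looks fully shut, and I handed the job in; no verdict came back. The clock read about 10.5 s of the 45 s allowed.

- **First press:** the fingertip slipped off the outside of the bar, with about 19 N of side force. I lifted, moved inward and pressed again, following the bar's arc. That held the flap up with 2–3 N.
- **Push and release:** I pushed the tin about 90 mm along the lane with the other fingertip. I drew back along the bar while it was still pressed, then rose so the flap closed.

**Last checks:**
- **Flap:** the bar's inner end was back at its shut position in the top view (21.9, 44.3 mm against 23, 45), and the flap lay across the lane. The flap angle itself isn't reported, so this is from the pictures only.
- **Tin position:** the top view puts the tin's rear end at 13–14 mm past the flap's front face, and a close wrist view just before release gave 10–11 mm. That places its centre about 40–44 mm in, where at least 34 mm is needed.
- **Disagreement:** the last wrist view gave a rear end of about 4 mm, which would be only just inside the limit. The lid's rear edge was probably hidden by the shut flap in that view, so I trusted the other two.
- **Everything else:** the wrist force was near zero with the gripper well clear. The objects still in view looked unmoved, but I did not measure them.

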